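Find the rocking corner of a microscope base plate and shim it

TASK

One corner of the dark microscope base plate rocks. With closed fingertips press down on its corners, one after another, until one sinks; leave the plate rocked down there and press that corner's yellow-ended shim tab fully flat, so that the plate stands level again. Leave the other three tabs raised, and do not grip, lift or shift the plate or disturb the things around it.

Things in the scene. Friction and masses are not known exactly. Their poses are not given: they have to be found in the camera images.
- plate: loose dark metal plate, 150 mm (x) by 220 mm (y) by 12 mm, about 3.4 kg, at its centre a steel pillar (36 mm thick, 80 mm tall) in a white collar; origin at the centre of its underside, about 28 mm above the table. It lies level on four round feet on a fixed grey-blue bed (190 x 370 x 10 mm). Three feet are solid; one, not to be told by eye, gives way when its corner is pressed.
- corner_1 (a point): grey dot on the plate's top, above the foot of its near left corner: press here. 17 mm from the plate's near edge, 20 mm from its side edge. 39 to 40 mm above the table when level. If its foot is the weak one, over about 5 N sinks it 4 to 5 mm to a hard stop and it stays down (the opposite corner goes up as much and, pressed, would rock it back; the other two do not move).
- corner_2 (a point): grey dot on the plate's top, above the foot of its near right corner: press here. 17 mm from the plate's near edge, 20 mm from its side edge. 39 to 40 mm above the table when level. If its foot is the weak one, over about 5 N sinks it 4 to 5 mm to a hard stop and it stays down (the opposite corner goes up as much and, pressed, would rock it back; the other two do not move).
- corner_3 (a point): grey dot on the plate's top, above the foot of its far right corner: press here. 17 mm from the plate's far edge, 20 mm from its side edge. 39 to 40 mm above the table when level. If its foot is the weak one, over about 5 N sinks it 4 to 5 mm to a hard stop and it stays down (the opposite corner goes up as much and, pressed, would rock it back; the other two do not move).
- corner_4 (a point): grey dot on the plate's top, above the foot of its far left corner: press here. 17 mm from the plate's far edge, 20 mm from its side edge. 39 to 40 mm above the table when level. If its foot is the weak one, over about 5 N sinks it 4 to 5 mm to a hard stop and it stays down (the opposite corner goes up as much and, pressed, would rock it back; the other two do not move).
- tab_1 (a point): press point on the yellow-ended tab of corner_1's shim: a brass rocker strip 24 mm wide, 3 mm thick, hinged 15 mm outside the plate's side edge, beside the foot; the tab slopes up outward, 50 mm long, this point 38 mm from the hinge. Raised, the point is about 46 mm above the table; flat, 28 mm and 5 mm farther out from the plate.
- tab_2 (a point): press point on the yellow-ended tab of corner_2's shim: a brass rocker strip 24 mm wide, 3 mm thick, hinged 15 mm outside the plate's side edge, beside the foot; the tab slopes up outward, 50 mm long, this point 38 mm from the hinge. Raised, the point is about 46 mm above the table; flat, 28 mm and 5 mm farther out from the plate.
- tab_3 (a point): press point on the yellow-ended tab of corner_3's shim: a brass rocker strip 24 mm wide, 3 mm thick, hinged 15 mm outside the plate's side edge, beside the foot; the tab slopes up outward, 50 mm long, this point 38 mm from the hinge. Raised, the point is about 46 mm above the table; flat, 28 mm and 5 mm farther out from the plate.
- tab_4 (a point): press point on the yellow-ended tab of corner_4's shim: a brass rocker strip 24 mm wide, 3 mm thick, hinged 15 mm outside the plate's side edge, beside the foot; the tab slopes up outward, 50 mm long, this point 38 mm from the hinge. Raised, the point is about 46 mm above the table; flat, 28 mm and 5 mm farther out from the plate.
- shim_1 (a joint): angle of the shim strip at corner_1 (rad): 0 = tab raised, 0.5 = fully flat (hard stop). Pressing the tab takes about 4 to 8 N; it stays where it is left. As it goes flat its inner end lifts a sunken corner back to level.
- shim_2 (a joint): angle of the shim strip at corner_2 (rad): 0 = tab raised, 0.5 = fully flat (hard stop). Pressing the tab takes about 4 to 8 N; it stays where it is left. As it goes flat its inner end lifts a sunken corner back to level.
- shim_3 (a joint): angle of the shim strip at corner_3 (rad): 0 = tab raised, 0.5 = fully flat (hard stop). Pressing the tab takes about 4 to 8 N; it stays where it is left. As it goes flat its inner end lifts a sunken corner back to level.
- shim_4 (a joint): angle of the shim strip at corner_4 (rad): 0 = tab raised, 0.5 = fully flat (hard stop). Pressing the tab takes about 4 to 8 N; it stays where it is left. As it goes flat its inner end lifts a sunken corner back to level.
- oil_mid (a point): centre of a small amber bottle, 28 mm across, 65 mm tall, standing on the table: bystander
- slidebox_mid (a point): centre of a blue box for slides, 36 x 85 x 26 mm, on the table: bystander
- dustcap_mid (a point): centre of a black round dust cap, 48 mm across, 22 mm tall, on the table: bystander

How it is judged:
By the outcome, as a careful person would: the job done as asked, in the order asked, and still so for the second after the job is handed in, with the robot touching nothing.
It also fails if it takes over 58 s, if anything falls off the work surface, if the arm or the gripper's body presses on something with over 40 N, if the wrist force passes 120 N, or if a joint passes its speed limit or range.

ROBOT

A 6-joint arm with a two-finger parallel gripper is mounted at the origin on the work surface. World frame = base frame: x ahead of the robot, y to its left, z up, the work surface at z = 0. Lengths are in mm, angles in degrees, forces in N, time in s.
With the tool pointing down it reaches from about 325 to 900 mm from the base axis. Payload 6.1 kg.
Tool frame: the origin (TCP) lies between the finger pads; the fingertips stand 8 mm ahead of it and the grasp point (between the pads) lies 11 mm behind it; x points along the fingers, y is the direction in which the jaws open and shut, and the axes are right-handed (so a half turn about x gives the same grasp; the last joint's range is limited). The gripper opens to 85 mm and grips with 20 to 120 N. Pads are 22 mm wide; open, the fingers measure 114 mm over their backs; the gripper's body (76 mm by 85 mm) begins 54 mm behind the grasp point. The pads swing forward as they close: fully open they stand 13 mm farther back than shut.
Start: joints at [-73.574, 12.628, 87.462, -0, 79.91, -7.225], TCP at [250.727, -572.496, 239.3] pointing down, gripper open.
Joint ranges: [-170.65, 170.65], [-52.31, 119.04], [5.05, 147.46], [-71.25, 251.25], [11.57, 151.72], [-153.62, 153.62]. Speed limits (degrees/s): [147.25, 147.25, 172.46, 180, 180, 180].

INTERFACE

Orientations are given as a 3x3 rotation matrix whose columns are the frame's x, y, z axes.
In Python, from workcell import robot, camera, calibration gives the robot as it stands.
- The arm moves only by the shell command python3 -m inch 'ROWS' [OPENING] [FORCE]. ROWS is JSON, a list of rows, each a list of 6 numbers: the shift along the tool's x, y, z in cm, then the turn, a rotation vector about the tool's x, y, z in degrees. A call has exactly 8 rows; each row is the pose to reach, as a shift and turn from the pose commanded when the call began, along the tool's axes at that moment; what a row does not reach only later rows make up. A row lasts 1/8 s, in which the tool goes at most 62.5 mm and 10.7 degrees, less where a joint would pass 70% of its speed; a pose out of reach is approached as far as the arm can. A call with a gripper value outside its range is refused whole. OPENING is the finger opening in cm, from 0 to 8.54, set as the call begins (- or left out, the last holds). The fingers move at their own pace and stop on an object; FORCE is the grip in N (left out, the last holds). Time passes only in rows, so rows that repeat a pose let the fingers close, or fill a call up. It gives the time, the measured TCP pose, the force and the opening at its end, in the units of the state.
- robot.observe(): the state, without advancing time (a new reading comes with each control period).
- camera(name): name is "side" or "top"; returns (picture, depth): 420x560x3 uint8, red, green, blue; 420x560 float32, mm along the optical axis (not along the pixel's ray), 0 where there is no reading.
- calibration(name): a dict with "mtx" (3x3 intrinsics, pixels), "dist" ([k1, k2, p1, p2, k3] as OpenCV has them; the pictures are not rectified), "camera_from_world" (4x4, takes a point from world to camera coordinates). Camera axes: x right, y down, z forward; pixel columns grow to the right and rows downward; lengths in mm; the calibration is good to about 2 mm. A picture is of the moment at which its call begins. calibration takes no time and is no camera call.
- robot.job_done(): hands the job in, once; it reports no verdict.
The state is a dict: "time": time; "joint_pos": joint angles; "qd": joint speeds; "tau": joint torques, N m; "position": TCP position; "ee_rot": TCP orientation; "contact_force": force on the tool from outside, world axes, zero at the start; "moment": the same for the moment, N m; "gripper_width": finger opening in mm.
Only numpy, scipy, OpenCV 4.12 (cv2) and the standard library are available. Lean on these libraries where they do the work, as an engineer would, in place of code of your own. Each camera call takes 0.05 s, during which the arm holds its last target.

## Working session

There is one attempt and no reset: what is moved stays moved. The work goes in short steps, Python scripts to look and compute and a shell command to move; the robot and the scene stay as the last step left them, time stands still between calls to the robot, and variables do not carry over. Pictures are saved under pics/ and viewed, and the job is handed in when it is done.

```bash
mkdir -p pics; ls; python3 - <<'E'
from workcell import robot,camera,calibration
import cv2,numpy as np
for n in ("side","top"):
    p,d=camera(n); cv2.imwrite(f"pics/{n}0.png",p[:,:,::-1]); np.save(f"pics/{n}0.npy",d); c=calibration(n); print(n,c)
s=robot.observe(); print(s)
E
```

```text
pics
side {'mtx': array([[393.42688744,   0.        , 275.5927047 ],
       [  0.        , 393.42688744, 209.6033466 ],
       [  0.        ,   0.        ,   1.        ]]), 'dist': array([0.00537701, 0.        , 0.        , 0.        , 0.        ]), 'camera_from_world': array([[-8.25111805e-01, -5.64963802e-01, -2.53189760e-03,
         5.11247048e+02],
       [-4.25658725e-01,  6.24595404e-01, -6.54748220e-01,
         2.96574626e+02],
       [ 3.71490456e-01, -5.39162762e-01, -7.55842813e-01,
         5.37352624e+02],
       [ 0.00000000e+00,  0.00000000e+00,  0.00000000e+00,
         1.00000000e+00]])}
top {'mtx': array([[468.93837244,   0.        , 285.06149097],
       [  0.        , 468.93837244, 208.39500365],
       [  0.        ,   0.        ,   1.        ]]), 'dist': array([-0.07298171,  0.        ,  0.        ,  0.        ,  0.        ]), 'camera_from_world': array([[-1.14283043e-03, -9.99990989e-01, -4.08859403e-03,
         2.75524447e+01],
       [-9.97453526e-01,  1.43147066e-03, -7.13050777e-02,
         5.93180917e+02],
       [ 7.13102879e-02,  3.99669291e-03, -9.97
[... 208 characters left out ...]
,  1.01729815e-03,
        7.99107968e+01, -7.22491954e+00]), 'qd': array([-0.0456292 , -0.08719146, -0.12646046,  0.03859005, -0.02605853,
        0.07560805]), 'tau': array([ 3.19342353e-04, -4.98239958e+01, -3.90548301e+01, -2.08899905e-04,
        5.72118108e-03,  1.12856438e-05]), 'position': array([ 250.57400088, -572.00187545,  238.32250026]), 'ee_rot': array([[-4.73158794e-04,  4.01148875e-01, -9.16012749e-01],
       [ 1.66685852e-03, -9.16011263e-01, -4.01149085e-01],
       [-9.99998499e-01, -1.71667087e-03, -2.35239636e-04]]), 'contact_force': array([-0.28521279,  0.35493244,  0.33534943]), 'moment': array([0.00078415, 0.04871207, 0.02040328]), 'gripper_width': 85.69197220149499}
```

View pics/top0.png

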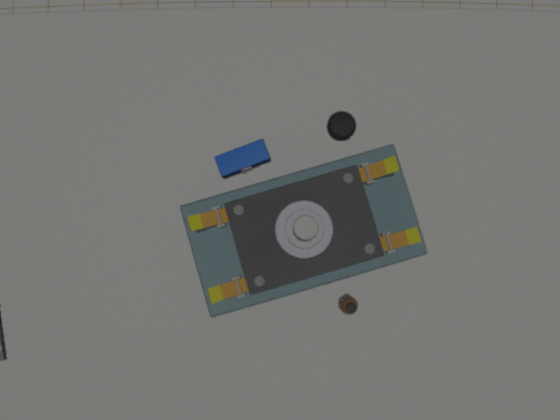

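View pics/side0.png

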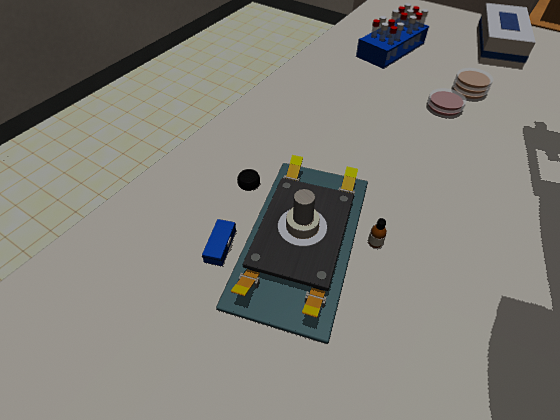

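Top view: dots are at about (238,210), (348,178), (369,249) and (259,281). The yellow tab ends are at (195,222), (391,166), (413,237) and (216,294), the bottle is at (348,304) and the plate is turned about 15°. Next I refine these.

```bash
cat > h.py <<'E'
from workcell import robot,camera,calibration
import cv2,numpy as np
def ray(n,uv,z):
    c=calibration(n);T=c["camera_from_world"];R=T[:3,:3];t=T[:3,3]
    p=cv2.undistortPoints(np.array([[uv]],float),c["mtx"],c["dist"])[0,0]
    d=R.T@np.array([p[0],p[1],1]);o=-R.T@t
    return o+d*(z-o[2])/d[2]
def proj(n,P):
    c=calibration(n);T=c["camera_from_world"]
    r,_=cv2.Rodrigues(T[:3,:3]);return cv2.projectPoints(np.array(P,float).reshape(-1,3),r,T[:3,3],c["mtx"],c["dist"])[0][:,0]
E
python3 - <<'E'
from h import *
im={n:cv2.imread(f"pics/{n}0.png") for n in("top","side")}
seeds={"top":[(259,281),(369,249),(348,178),(238,210)],"side":[(344,199),(287,185),(255,258),(321,275)]}
seeds["side"]=[(344,199),(287,185),(255,258),(321,275)]
res={}
for n in im:
    g=cv2.cvtColor(im[n],cv2.COLOR_BGR2GRAY).astype(float)
    for s in seeds[n]:
        x,y=s;w=g[y-8:y+9,x-8:x+9];m=(w>(w.min()+w.max())/2).astype(np.uint8)
        k,l,st,c=cv2.connectedComponentsWithStats(m)
        i=min(range(1,k),key=lambda i:np.hypot(*(c[i]-8)))
        uv=c[i]+[x-8,y-8];P=ray(n,uv,39.7);print(n,uv.round(1),st[i,4],P.round(1));res.setdefault(n,[]).append(P)
    h=cv2.cvtColor(im[n],cv2.COLOR_BGR2HSV)
    m=cv2.inRange(h,(26,150,80),(36,255,255))
    k,l,st,c=cv2.connectedComponentsWithStats(m)
    for i in range(1,k):
        if st[i,4]>40:print(n,"yel",c[i].round(1),st[i,4],ray(n,c[i],47).round(1))
D=np.array(res["top"]); C=D.mean(0)
ex=(D[2]+D[3]-D[0]-D[1]);ex/=np.linalg.norm(ex);ey=(D[0]+D[3]-D[1]-D[2]);ey/=np.linalg.norm(ey)
print(C,ex,ey,np.degrees(np.arctan2(ex[1],ex[0])),np.degrees(np.arctan2(-ey[0],ey[1])))
for a,b in [(-1,1),(-1,-1),(1,-1),(1,1)]: print("dot",(C+58*a*ex+90*b*ey).round(1),"tab",(C+58*a*ex+158*b*ey).round(1))
print("oil",ray("top",(349,304),65))
E
```

```text
top [258.7 280.7] 79 [478.9  68.   39.7]
top [369.2 248.2] 82 [ 529.2 -104.9   39.7]
top [347.7 177.5] 82 [640.7 -72.3  39.7]
top [238.2 209.6] 79 [590.2 100.5  39.7]
top yel [390.6 164.8] 169 [ 659.9 -139.4   47. ]
top yel [195.1 222.1] 171 [570.2 167.   47. ]
top yel [412.4 235.4] 165 [ 548.9 -171.6   47. ]
top yel [215.2 293.7] 168 [459.6 134.7  47. ]
side [343.3 198. ] 32 [ 533.1 -105.9   39.7]
side [287.3 186.5] 6 [639.7 -70.9  39.7]
side [255.  256.6] 60 [593.6 100.1  39.7]
side [321.  274.5] 64 [482.5  67.3  39.7]
side yel [296.  159.8] 106 [ 663.7 -140.1   47. ]
side yel [350.8 171.7] 116 [ 552.3 -172.5   47. ]
side yel [239.7 288.9] 102 [573.9 167.2  47. ]
side yel [310.6 309.8] 119 [462.5 134.6  47. ]
[559.75583772  -2.19628579  39.7       ] [0.95979326 0.28070784 0.        ] [-0.27991249  0.96002552  0.        ] 16.302455336206812 16.25498169681944
dot [478.9  67.9  39.7] tab [459.9 133.2  39.7]
dot [ 529.3 -104.9   39.7] tab [ 548.3 -170.2   39.7]
dot [640.6 -72.3  39.7] tab [ 659.7 -137.6   39.7]
dot [590.2 100.5  39.7] tab [571.2 165.8  39.7]
oil [446.01778186 -69.23673854  65.        ]
```

```bash
python3 -m inch '[[0,-3.5,-4.9,1,0,0],[0,-7,-9.8,2,0,0],[0,-10.5,-14.7,3,0,0],[0,-14,-19.6,4,0,0],[0,-17.5,-24.5,5,0,0],[0,-21,-29.4,6,0,0],[0,-24.5,-34.3,7,0,0],[0,-28,-39.2,7.3,0,0]]' 0 20
cat > d.py <<'E'
# print tool-axis deltas (cm) from current measured pose to world tcp target
import sys
from h import *
s=robot.observe();t=np.array([float(a) for a in sys.argv[1:4]])
print("t",round(s["time"],2),"pos",s["position"].round(1),"F",s["contact_force"].round(1),"w",s["gripper_width"].round(1));print("d cm",((s["ee_rot"].T@(t-s["position"]))/10).round(2));print(s["ee_rot"].round(3))
E
python3 d.py 531 -105 60
```

```text
time: 1.1
position: [498.0, -156.8, 239.1]
ee_rot: [[-0.0, 0.281, -0.96], [-0.0, -0.96, -0.281], [-1.0, -0.0, 0.0]]
contact_force: [0.4, -0.8, 0.3]
gripper_width: -0.3Traceback (most recent call last):
  File "d.py", line 5, in <module>
    print("t",round(s["time"],2),"pos",s["position"].round(1),"F",s["contact_force"].round(1),"w",s["gripper_width"].round(1));print("d cm",((s["ee_rot"].T@(t-s["position"]))/10).round(2));print(s["ee_rot"].round(3))
                                                                                                  ^^^^^^^^^^^^^^^^^^^^^^^^
AttributeError: 'float' object has no attribute 'round'
```

```bash
sed -i 's/s\["gripper_width"\].round(1)/round(s["gripper_width"],1)/' d.py
python3 -m inch '[[0,-2.5,-3,0,0,0],[2,-4.05,-4.63,0,0,0],[6,-4.05,-4.63,0,0,0],[10,-4.05,-4.63,0,0,0],[14,-4.05,-4.63,0,0,0],[17,-4.05,-4.63,0,0,0],[17.9,-4.05,-4.63,0,0,0],[17.9,-4.05,-4.63,0,0,0]]' 
python3 d.py 531 -105 49;python3 - <<'E'
from h import *
for n in("side","top"):
    p,d=camera(n);cv2.imwrite(f"pics/{n}1.png",p[:,:,::-1])
E
```

```text
time: 2.1
position: [530.3, -106.8, 60.2]
ee_rot: [[-0.001, 0.282, -0.96], [0.0, -0.96, -0.282], [-1.0, -0.001, 0.001]]
contact_force: [0.1, -1.1, 0.3]
gripper_width: -0.2
t 2.1 pos [ 530.3 -106.8   60.2] F [ 0.1 -1.1  0.3] w -0.2
d cm [ 1.12 -0.15 -0.12]
[[-0.001  0.282 -0.96 ]
 [ 0.    -0.96  -0.282]
 [-1.    -0.001  0.001]]
```

View pics/side1.png

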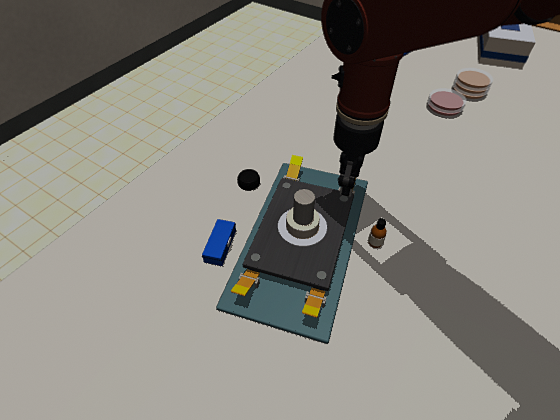

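The side view shows the closed fingertips above the near-right dot at about (345,195), clear of the tabs and bottle. I'll lower them gently.

```bash
python3 -m inch '[[0.4,0,0,0,0,0],[0.8,0,0,0,0,0],[1.0,0,0,0,0,0],[1.1,0,0,0,0,0],[1.2,0,0,0,0,0],[1.25,0,0,0,0,0],[1.3,0,0,0,0,0],[1.3,0,0,0,0,0]]' 
python3 -m inch '[[0.04,0,0,0,0,0],[0.08,0,0,0,0,0],[0.1,0,0,0,0,0],[0.12,0,0,0,0,0],[0.15,0,0,0,0,0],[0.15,0,0,0,0,0],[0.15,0,0,0,0,0],[0.15,0,0,0,0,0]]'
```

```text
time: 3.2
position: [530.5, -106.9, 47.5]
ee_rot: [[0.0, 0.282, -0.96], [-0.0, -0.96, -0.282], [-1.0, 0.0, -0.0]]
contact_force: [-1.1, -0.7, 2.5]
gripper_width: 0.4
time: 4.2
position: [530.6, -107.0, 47.1]
ee_rot: [[-0.0, 0.282, -0.96], [-0.0, -0.96, -0.282], [-1.0, 0.0, 0.0]]
contact_force: [-5.7, 1.4, 12.1]
gripper_width: -0.2
```

Corner 2 carries 12 N with no sinking, so it is solid. Next is corner 3.

```bash
python3 -m inch '[[-1.2,0,0,0,0,0],[-2,-0.15,-4,0,0,0],[-2,-0.15,-9,0,0,0],[-2,-0.15,-11.7,0,0,0],[-1.2,-0.15,-11.7,0,0,0],[-0.6,-0.15,-11.7,0,0,0],[-0.3,-0.15,-11.7,0,0,0],[-0.2,-0.15,-11.7,0,0,0]]' 
python3 -m inch '[[0.03,0,0,0,0,0],[0.06,0,0,0,0,0],[0.1,0,0,0,0,0],[0.12,0,0,0,0,0],[0.15,0,0,0,0,0],[0.2,0,0,0,0,0],[0.2,0,0,0,0,0],[0.2,0,0,0,0,0]]'
```

```text
time: 5.2
position: [641.4, -72.8, 47.4]
ee_rot: [[-0.001, 0.281, -0.96], [0.0, -0.96, -0.281], [-1.0, -0.0, 0.001]]
contact_force: [-0.1, 0.2, 0.3]
gripper_width: -0.0
time: 6.2
position: [642.6, -72.6, 47.0]
ee_rot: [[0.0, 0.282, -0.96], [-0.0, -0.96, -0.282], [-1.0, 0.0, -0.0]]
contact_force: [-3.3, 0.3, 8.1]
gripper_width: 0.4
```

Corner 3 carries 8 N with no sinking. Next is corner 4, raising higher to pass the pillar.

```bash
python3 -m inch '[[-2,0,0,0,0,0],[-4.5,0,0,0,0,0],[-5,-5,0,0,0,0],[-5,-11,0,0,0,0],[-5,-16,0,0,0,0],[-5,-18,0,0,0,0],[-3,-18,0,0,0,0],[-1,-18,0,0,0,0]]' 
python3 -m inch '[[0.5,0,0,0,0,0],[0.7,0,0,0,0,0],[0.8,0,0,0,0,0],[0.85,0,0,0,0,0],[0.9,0,0,0,0,0],[0.95,0,0,0,0,0],[1.0,0,0,0,0,0],[1.0,0,0,0,0,0]]'
```

```text
time: 7.2
position: [592.0, 99.2, 54.7]
ee_rot: [[0.0, 0.281, -0.96], [-0.001, -0.96, -0.281], [-1.0, 0.001, -0.0]]
contact_force: [-1.0, -0.4, -1.0]
gripper_width: 0.2
time: 8.2
position: [592.0, 100.3, 46.4]
ee_rot: [[0.001, 0.282, -0.96], [0.0, -0.96, -0.282], [-1.0, 0.0, -0.001]]
contact_force: [-1.0, -0.8, 5.2]
gripper_width: 0.1
```

```bash
python3 -m inch '[[0.02,0,0,0,0,0],[0.04,0,0,0,0,0],[0.06,0,0,0,0,0],[0.08,0,0,0,0,0],[0.1,0,0,0,0,0],[0.1,0,0,0,0,0],[0.1,0,0,0,0,0],[0.1,0,0,0,0,0]]'
```

```text
time: 9.2
position: [592.1, 100.4, 45.2]
ee_rot: [[0.001, 0.282, -0.96], [0.0, -0.96, -0.282], [-1.0, 0.0, -0.001]]
contact_force: [-0.2, 1.2, 5.4]
gripper_width: -0.3
```

Corner 4 is following the fingers down at 5 N, so it is sinking. I'll continue to its hard stop.

```bash
python3 -m inch '[[0.05,0,0,0,0,0],[0.1,0,0,0,0,0],[0.15,0,0,0,0,0],[0.2,0,0,0,0,0],[0.25,0,0,0,0,0],[0.28,0,0,0,0,0],[0.3,0,0,0,0,0],[0.3,0,0,0,0,0]]'
python3 -m inch '[[0.02,0,0,0,0,0],[0.04,0,0,0,0,0],[0.06,0,0,0,0,0],[0.08,0,0,0,0,0],[0.1,0,0,0,0,0],[0.12,0,0,0,0,0],[0.12,0,0,0,0,0],[0.12,0,0,0,0,0]]'
```

```text
time: 10.2
position: [592.3, 100.5, 42.7]
ee_rot: [[0.001, 0.282, -0.96], [0.0, -0.96, -0.282], [-1.0, -0.0, -0.001]]
contact_force: [-0.5, 1.8, 7.3]
gripper_width: 0.1
time: 11.2
position: [592.4, 100.6, 42.3]
ee_rot: [[0.001, 0.282, -0.96], [0.0, -0.96, -0.282], [-1.0, -0.0, -0.001]]
contact_force: [-4.1, 1.3, 12.4]
gripper_width: -0.2
```

Hard stop reached: corner 4 is down 5 mm and holds 12 N. Next I rise and go over tab 4.

```bash
python3 -m inch '[[-1.5,0,0,0,0,0],[-4,0,0,0,0,0],[-4,-3.5,0,0,0,0],[-4,-6.8,0,0,0,0],[-4,-6.9,0,0,0,0],[-3,-6.9,0,0,0,0],[-2.6,-6.9,0,0,0,0],[-2.6,-6.9,0,0,0,0]]'
python3 d.py 570.5 166 36; python3 - <<'E'
from h import *
for n in("side","top"):
    p,d=camera(n);cv2.imwrite(f"pics/{n}2.png",p[:,:,::-1])
p=cv2.imread("pics/side2.png")[140:340,180:420];cv2.imwrite("pics/side2c.png",cv2.resize(p,None,fx=3,fy=3,interpolation=2))
E
```

```text
time: 12.2
position: [571.9, 165.5, 65.6]
ee_rot: [[-0.002, 0.28, -0.96], [-0.0, -0.96, -0.28], [-1.0, -0.0, 0.002]]
contact_force: [-0.4, -0.1, 0.9]
gripper_width: -0.1
t 12.2 pos [571.9 165.5  65.6] F [-0.4 -0.1  0.9] w -0.1
d cm [ 2.96 -0.09  0.11]
[[-0.002  0.28  -0.96 ]
 [-0.    -0.96  -0.28 ]
 [-1.    -0.     0.002]]
```

View pics/side2c.png

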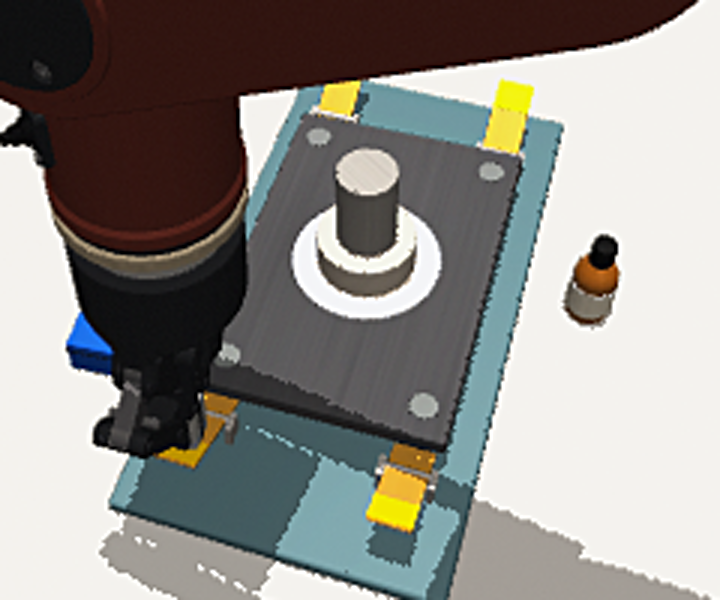

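The fingertips are over tab 4's yellow end (crop about (165,440)). The slide box is clear and the plate is rocked down on that side. I'll press down in stages while drifting outward.

```bash
python3 -m inch '[[0.3,0,0,0,0,0],[0.6,0,0,0,0,0],[0.8,-0.05,0,0,0,0],[1.0,-0.1,0,0,0,0],[1.2,-0.1,0,0,0,0],[1.4,-0.15,0,0,0,0],[1.6,-0.2,0,0,0,0],[1.6,-0.2,0,0,0,0]]'

```

```text
time: 13.3
position: [571.9, 168.5, 50.6]
ee_rot: [[0.001, 0.282, -0.96], [0.0, -0.96, -0.282], [-1.0, 0.0, -0.001]]
contact_force: [0.3, 0.7, 2.4]
gripper_width: 0.2
```

```bash
python3 -m inch '[[0.15,0,0,0,0,0],[0.3,-0.05,0,0,0,0],[0.45,-0.05,0,0,0,0],[0.6,-0.1,0,0,0,0],[0.75,-0.1,0,0,0,0],[0.9,-0.15,0,0,0,0],[1.0,-0.15,0,0,0,0],[1.0,-0.15,0,0,0,0]]'

```

```text
time: 14.3
position: [571.2, 169.8, 40.4]
ee_rot: [[-0.0, 0.282, -0.96], [-0.0, -0.96, -0.282], [-1.0, 0.0, 0.0]]
contact_force: [0.1, 0.8, 3.5]
gripper_width: 0.2
```

```bash
python3 -m inch '[[0.1,0,0,0,0,0],[0.2,0,0,0,0,0],[0.3,-0.05,0,0,0,0],[0.35,-0.05,0,0,0,0],[0.4,-0.05,0,0,0,0],[0.45,-0.05,0,0,0,0],[0.45,-0.05,0,0,0,0],[0.45,-0.05,0,0,0,0]]'
python3 -m inch '[[0.03,0,0,0,0,0],[0.06,0,0,0,0,0],[0.09,0,0,0,0,0],[0.12,0,0,0,0,0],[0.15,0,0,0,0,0],[0.15,0,0,0,0,0],[0.15,0,0,0,0,0],[0.15,0,0,0,0,0]]'

```

```text
time: 15.3
position: [571.1, 170.2, 36.1]
ee_rot: [[0.0, 0.282, -0.96], [-0.0, -0.96, -0.282], [-1.0, 0.0, 0.0]]
contact_force: [0.7, -0.2, 4.5]
gripper_width: 0.1
time: 16.3
position: [571.2, 170.2, 35.2]
ee_rot: [[0.0, 0.282, -0.96], [-0.0, -0.96, -0.282], [-1.0, 0.0, -0.0]]
contact_force: [-1.0, -0.3, 8.9]
gripper_width: -0.0
```

```bash
python3 -m inch '[[0.03,0,0,0,0,0],[0.06,0,0,0,0,0],[0.09,0,0,0,0,0],[0.12,0,0,0,0,0],[0.15,0,0,0,0,0],[0.2,0,0,0,0,0],[0.2,0,0,0,0,0],[0.2,0,0,0,0,0]]'

```

```text
time: 17.3
position: [571.4, 170.2, 34.8]
ee_rot: [[0.0, 0.282, -0.959], [-0.0, -0.959, -0.282], [-1.0, 0.0, -0.0]]
contact_force: [-6.4, -1.3, 20.6]
gripper_width: -0.2
```

It is at the hard stop with 20 N. I'll retreat straight up, then move away and inspect.

```bash
python3 -m inch '[[-0.5,0,0,0,0,0],[-1.5,0,0,0,0,0],[-4,0,0,0,0,0],[-9,0,0,0,0,0],[-14,0,0,0,0,0],[-14,-6,0,0,0,0],[-14,-12,0,0,0,0],[-14,-16,0,0,0,0]]'
python3 - <<'E'
from h import *
for n in("side","top"):
    p,d=camera(n);cv2.imwrite(f"pics/{n}3.png",p[:,:,::-1]);np.save(f"pics/{n}3.npy",d)
for n in("side","top"):
  im=[cv2.cvtColor(cv2.imread(f"pics/{n}{k}.png"),cv2.COLOR_BGR2HSV) for k in(0,3)]
  for h in im:
    k,l,st,c=cv2.connectedComponentsWithStats(cv2.inRange(h,(26,150,80),(36,255,255)))
    print(n,[c[i].round(1).tolist()+[int(st[i,4])] for i in range(1,k) if st[i,4]>30])
a=cv2.imread("pics/side3.png")[140:340,180:420];b=cv2.imread("pics/top3.png")[110:330,170:440]
cv2.imwrite("pics/side3c.png",cv2.resize(a,None,fx=3,fy=3,interpolation=2));cv2.imwrite("pics/top3c.png",cv2.resize(b,None,fx=2.7,fy=2.7,interpolation=2))
E
```

```text
time: 18.3
position: [524.7, 325.8, 172.5]
ee_rot: [[-0.001, 0.282, -0.959], [0.0, -0.959, -0.282], [-1.0, -0.0, 0.001]]
contact_force: [0.9, -0.4, 0.4]
gripper_width: -0.1
side [[296.0, 159.8, 106], [350.8, 171.7, 116], [239.7, 288.9, 102], [310.6, 309.8, 119]]
side [[242.0, 292.8, 284], [310.5, 309.7, 130]]
top [[390.6, 164.8, 169], [195.1, 222.1, 171], [412.4, 235.4, 165], [215.2, 293.7, 168]]
top [[390.6, 164.8, 169], [194.7, 223.2, 147], [412.5, 235.4, 167], [215.1, 293.8, 168]]
```

View pics/side3c.png

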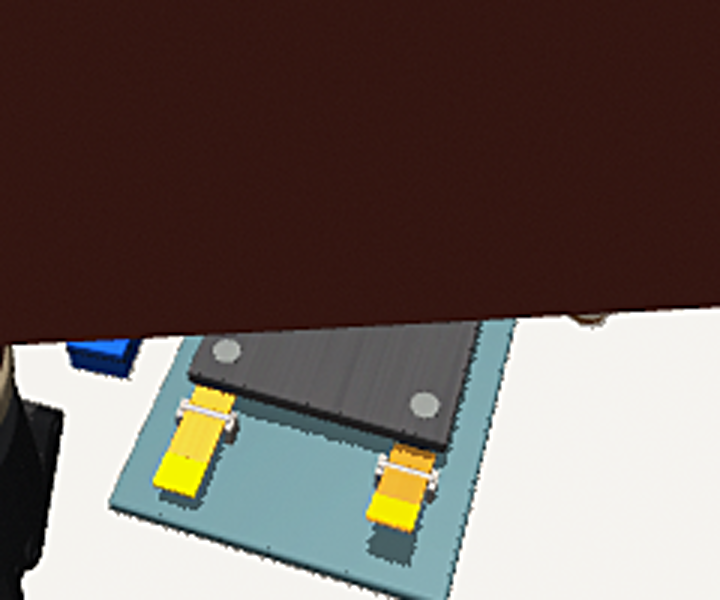

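View pics/top3c.png

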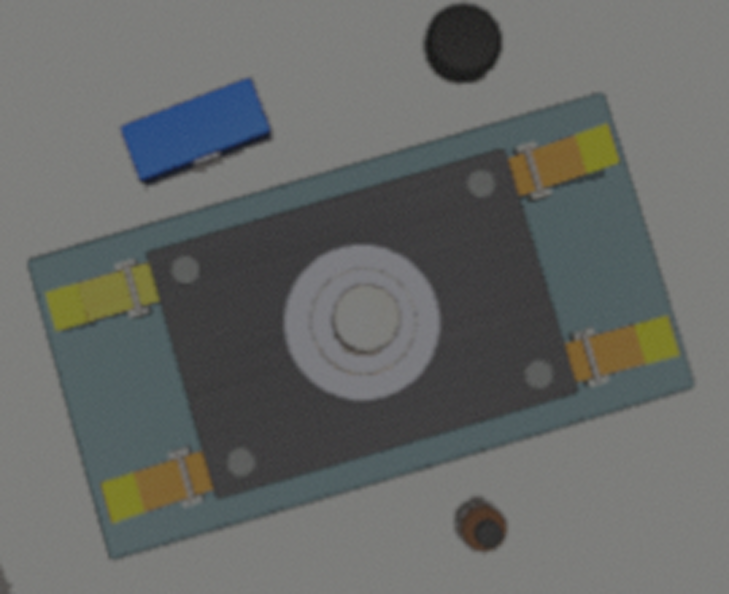

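Tab 4 now lies flat with its whole strip lit (top crop about (100,295)). The other three tabs are unchanged, and the bottle, slide box and dust cap stand where they were. Next I check level and shift by numbers.

```bash
python3 - <<'E'
from h import *
d0=np.load("pics/top0.npy");d3=np.load("pics/top3.npy")
for nm,(x,y) in dict(c1=(259,281),c2=(369,248),c3=(348,178),c4=(238,210),t1=(215,293),t2=(412,235),t3=(390,165),t4=(195,223)).items():
    f=lambda d:np.mean(d[y-3:y+4,x-3:x+4]); print(nm,"rise mm",round(f(d0)-f(d3),2))
for n,S in (("top",[(259,281),(369,249),(348,178),(238,210)]),("side",[(255,258),(321,275)])):
  for k in(0,3):
    g=cv2.cvtColor(cv2.imread(f"pics/{n}{k}.png"),cv2.COLOR_BGR2GRAY).astype(float);o=[]
    for x,y in S:
        w=g[y-8:y+9,x-8:x+9];m=(w>(w.min()+w.max())/2).astype(np.uint8)
        q,l,st,c=cv2.connectedComponentsWithStats(m);i=min(range(1,q),key=lambda i:np.hypot(*(c[i]-8)));o.append((c[i]+[x-8,y-8]).round(1).tolist())
    print(n,k,o)
E
```

```text
c1 rise mm 30.26
c2 rise mm -0.25
c3 rise mm 0.34
c4 rise mm 0.32
t1 rise mm 0.23
t2 rise mm 0.04
t3 rise mm -0.01
t4 rise mm -19.65
top 0 [[258.7, 280.7], [369.2, 248.2], [347.7, 177.5], [238.2, 209.6]]
top 3 [[258.7, 280.8], [369.1, 248.3], [347.6, 177.5], [238.2, 209.4]]
side 0 [[255.0, 256.6], [321.0, 274.5]]
side 3 [[255.1, 256.5], [321.1, 274.6]]
```

c1's 30 mm looks like depth dropouts (zero readings), because its dot moved only 0.1 px in both views. Everything else is level, so I'll confirm that with a median and hand in.

```bash
python3 - <<'E'
from h import *
d0=np.load("pics/top0.npy");d3=np.load("pics/top3.npy")
a,b=[d[278:285,256:263] for d in(d0,d3)];print((a==0).sum(),(b==0).sum(),np.median(a)-np.median(b))
s=robot.observe();print(s["time"],s["contact_force"].round(1));robot.job_done()
E
```

```text
0 2 0.4968872
18.4 [ 0.5  0.1 -1.4]
the job is handed in; nothing more can be done
```

The weak corner was corner 4 (far left). I rocked it down, pressed its shim tab fully flat, and the plate stands level again. The job was handed in at 18.4 s.

**What I did:**
- **Corners:** With closed fingertips I pressed corner 2 (held at 12 N), corner 3 (held at 8 N) and then corner 4. Corner 4 gave way at about 5 N and sank about 5 mm to its hard stop. Corner 1 was not pressed, because the weak corner had already been found.
- **Tab:** I left the plate rocked down, pressed tab 4 to its hard stop at about 20 N, then lifted straight off and moved away.

**Last checks:**
- **Tab 4:** It is about 20 mm lower at the measured point, so it lies flat. The other three tabs are within 0.25 mm of where they started, still raised.
- **Plate:** All four corner heights are within about 0.5 mm of the start. The dots moved at most 0.2 px in the top view. In the side view only the two left-hand dots were visible, and they moved 0.1 px.
- **Surroundings:** In the last top picture the bottle, slide box and dust cap stand where they did. I judged that by eye, not by measurement. The robot touches nothing.
- **One disagreement:** The first depth check on corner 1 read a 30 mm rise. That came from two missing depth pixels; the median gave 0.5 mm.

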